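Jack up the front of the bench labeller and hold it up

TASK

The front of the bench labeller has to come up so that a colleague can reset its two front levelling feet. First lower its open clear guard gently onto its stops, so that it cannot swing when the machine tilts; then stand the red lever jack flat on the table with its saddle cup centred under the yellow lift stud on the machine's front, handle still up; then press the jack's handle all the way down so that both front feet are clear of the table. Finish while still holding the handle down, and do not shove the labeller out of place or disturb the other things on the tables.

Things in the scene. Friction and masses are not known exactly. Their poses are not given: they have to be found in the camera images.
- guard (a joint): angle of the clear guard about its hinge, rad: 0 = closed, resting on its two rubber stops; larger = swung up and back (limit 1.2; it starts between 0.65 and 0.95). The hinge is stiff: the guard stays where it is left; about 1 to 3 N on its bar, square to the guard, moves it down.
- guard_bar (a point): middle of the orange round bar (14 mm thick, 150 mm long) along the free front edge of the clear guard; it runs along this point's y axis. It moves on an arc of radius 137 mm about guard_hinge. With the guard closed its centre is 172 mm above the table and 137 mm in front of the hinge. The point turns with the guard.
- guard_hinge (a point): middle of the guard's hinge line, 160 mm above the table; the line runs along this point's y axis. Closed, this point's axes are the labeller's (x to the rear, z up); it turns with the guard.
- labeller: bench bottle labeller, white with a blue line, about 5 kg, on four feet on the right-hand table, whose top is at z = 0.003. Housing 190 (x) x 185 (y) mm, 38 to 98 mm above the table, rear console (+x) to 162 mm, label roll on it to 253 mm. Origin: under the housing's middle, at foot level; x to its rear, y to its left, z up. Front and lift lug (-x) face the robot's left (+y).
- lift_stud (a point): centre of the lower face of the yellow lift stud (14 mm diameter, 10 mm long) under the dark steel lug on the labeller's front; a yellow disc on the lug's top marks it. 78 mm above the table while all feet stand, 48 mm out from the front wall. The lug is 48 mm wide, ends 18 mm beyond the stud; its top is 94 mm above the table. Axes as the labeller's.
- foot_left (a point): underside of the left front foot of the labeller (lug side); z = 0.003 when it stands on the table
- foot_right (a point): underside of the right front foot of the labeller (lug side); z = 0.003 when it stands on the table
- rear_foot (a point): underside of the left rear foot of the labeller, which stays on the table
- jack: red lever jack, 0.8 kg, loose, on the right-hand table (top at z = 0.003). Base plate 140 x 64 x 7 mm, from x = -64 to +76 mm. Origin: on its underside below the two cheeks; x points to the saddle end, the black handle sticks out to -x, z up.
- jack_grip (a point): where to hold the jack when moving it: midway between its two red cheeks, 60 mm above the jack's origin. The cheeks are 32 mm wide over all across the jack's y, 30 mm long along x, their tops 78 mm above the table. The handle passes between them and rises backwards: 45 mm behind this point its top is 75 mm above the table. Axes as the jack's.
- saddle (a point): centre of the cup floor of the jack's saddle, 50 mm ahead (+x) of the jack's origin and 63 mm above its underside when down. The cup is 38 mm across outside, 30 mm inside, 5 mm deep (rim at 68 mm when down). Pressing the handle lifts it 50 mm per rad, 27 mm in all: it meets the stud after 15 mm, then lifts the labeller.
- jack_handle (a joint): angle of the jack's handle, rad: 0 = up, its rest, where a light spring holds it; grows as it is pressed down; 0.55 = down on its stop. No catch: the handle rises again when let go. It takes about 1 to 2 N at the grip at first and 6 to 12 N once the labeller's weight is on the saddle.
- handle_grip (a point): middle of the black rubber grip (20 mm thick, 67 mm long) at the end of the jack's handle, 120 mm from the pivot pin, which lies between the cheeks 45 mm above the jack's origin. At rest it is 107 mm behind the origin and 99 mm above the table, the handle sloping up to it at 0.47 rad; at the stop it is 120 mm behind and 35 mm above the table.
- oil_a: small clear oil bottle with black cap, 50 x 50 x 102 mm; a bystander
- oil_b: second small clear oil bottle with black cap; a bystander
- mug: white mug, 97 mm high; a bystander
- cards: banded stack of label cards, 76 x 105 x 29 mm; a bystander
- book: purple notebook, 148 x 109 x 14 mm; a bystander
- marker: black and white marker pen lying on the notebook; a bystander

How it is judged (in metres and radians):
On the way, in this order (a step that is already met when the one before it is completed fails the run):
1. the guard is closed on its stops, the labeller standing on all its feet (value of joint guard below 0.05 rad and velocity of joint guard above -0.1 rad/s and height (world z) of foot_left below 0.007 m), for 0.2 s.
2. the jack stands flat on the table with its saddle centred under the lift stud (within 8 mm), handle still up (horizontal distance between saddle and lift_stud below 0.008 m and height (world z) of jack_grip below 0.066 m and angle between jack_grip's own z axis and vertical below 0.05 rad and value of joint jack_handle below 0.12 rad and linear speed of jack below 0.02 m/s), for 0.2 s.
3. the handle is pressed down and both front feet are clear of the table (value of joint jack_handle above 0.5 rad and height (world z) of each of foot_left, foot_right above 0.009 m), for 0.2 s.
At the end, for the whole second after the job is handed in: Robot holds the handle down (over 0.50 rad, over 2 N); jack flat on the table, stud in its cup (within 11 mm of its centre) pressing over 5 N; both front feet over 6 mm clear of the table, rear feet on it; guard closed (under 0.05 rad); labeller still (all of step 3 and value of joint guard below 0.05 rad and distance between saddle and lift_stud below 0.011 m and height (world z) of jack_grip below 0.067 m and angle between jack_grip's own z axis and vertical below 0.06 rad and height (world z) of rear_foot below 0.007 m and contact force between jack and labeller above 5 N and contact force between any of the fingers, the arm and jack above 2 N and linear speed of labeller below 0.02 m/s); the arm keeps its last pose, push and grip.
It fails at once if the guard slams: it reaches its stops faster than 1.5 rad/s (0.2 m/s at its bar) (value of joint guard below 0.1 rad and velocity of joint guard below -1.5 rad/s).
It fails at once if the fingers press on the guard or the labeller with over 70 N (contact force between the fingers and labeller above 70 N).
It fails at once if the labeller is lifted while its guard is open (value of joint guard above 0.1 rad and height (world z) of foot_left above 0.008 m).
It fails at once if the labeller is shoved more than 20 mm out of its place (distance of rear_foot from where it was at the start of the episode above 0.02 m).
It fails at once if a bystander is moved by more than 20 mm (distance of any of oil_a, oil_b, mug, cards, book, marker from where it was at the start of the episode above 0.02 m).
It also fails if it takes over 67 s, if anything falls off the work surface, if the arm or the gripper's body presses on something with over 40 N, if the wrist force passes 120 N, or if a joint passes its speed limit or range.

ROBOT

A 6-joint arm with a two-finger parallel gripper is mounted at the origin on the work surface; the furniture and walls round the work are solid. World frame = base frame: x ahead of the robot, y to its left, z up, the work surface at z = 0. Lengths are in m, angles in degrees, forces in N, time in s.
With the tool pointing down it reaches from about 0.3 to 0.85 m from the base axis. Payload 4.2 kg.
Tool frame: the origin (TCP) lies on the centre line of the jaws, within the pads' length; the fingertips stand 11 mm ahead of it and the grasp point (between the pads) lies 8 mm behind it; z points along the fingers, y is the line along which they close (so a half turn about z gives the same grasp; the last joint's range is limited). The gripper opens to 91 mm and grips with 3 to 60 N. Pads are 32 mm wide; open, the fingers measure 118 mm over their backs; the gripper's body (76 mm by 178 mm) begins 60 mm behind the grasp point.
Start: joints at [63.255, 18.312, 89.639, -0, 72.044, -1.146], TCP at [0.248, 0.519, 0.225] pointing down, gripper open.
Joint ranges: [-177.97, 177.97], [-48.28, 115.42], [12.27, 149.76], [-77.06, 257.06], [2.81, 150.46], [-146.56, 146.56]. Speed limits (degrees/s): [147.25, 147.25, 180, 180, 180, 180].

INTERFACE

Orientations are given as a 3x3 rotation matrix whose columns are the frame's x, y, z axes.
In Python, from workcell import get_obs, read_camera, camera_params, sign_off gives the robot as it stands.
- The arm moves only by the tool servo_tool, never from a script. Its argument "steps" is a list of rows, each a list of 4 numbers: the shift along the tool's x, y, z in mm, then the turn about the tool's z in degrees. A call has exactly 10 rows; each row shifts and turns the commanded pose from where the row before left it, along the tool's axes as they then stand; what a row does not reach is not made up. A row lasts 1/12 s, in which the tool goes at most 41.7 mm and 7.16 degrees, less where a joint would pass 70% of its speed; a pose out of reach is approached as far as the arm can. A call is refused whole if a number of a shift passes 41.7 or a number of a turn 7.16, either way. A call with a gripper value outside its range is refused whole. "grip" is the finger opening in mm, from 0 to 91.2, set as the call begins (left out, the last holds). The fingers move at their own pace and stop on an object; "newtons" is the grip in N (left out, the last holds). Time passes only in rows, so rows that do not move let the fingers close, or fill a call up. It gives the time, the measured TCP pose, the force, the opening and the grip force at its end, in the units of the state.
- get_obs(): the state, without advancing time (a new reading comes with each control period).
- read_camera(name): name is "scene" or "top" or "wrist"; returns the picture (400x640x3 uint8, red, green, blue); there is no depth.
- camera_params(name): a dict with "fov_y" (degrees; the focal length in pixels is half the picture's height over the tangent of half this angle, whatever the lens; pixels are square), "cx", "cy" (the principal point, pixels), "R" (3x3) and "t" (3): a world point X has camera coordinates R X + t; the wrist camera has in their place "mount" (4x4, takes a point from camera to tool coordinates, whose origin is the TCP and whose axes are the flange's). Camera axes: x right, y down, z forward; pixel columns grow to the right and rows downward; lengths in m; the calibration is good to about 2 mm. The wrist camera is an equidistant fisheye: a pixel r from the principal point sees the ray r / f radians off the axis. A picture is of the moment at which its call begins: read the wrist's pose just before it. camera_params takes no time and is no camera call.
- sign_off(): hands the job in; it is judged then, once.
The state is a dict: "time": time; "joint_pos": joint angles; "qvel": joint speeds; "joint_efforts": joint torques, N m; "tcp_pos": TCP position; "orientation": TCP orientation; "ft_force": force on the tool from outside, world axes, zero at the start; "moment": the same for the moment, N m; "width": finger opening in m; "gripper_force": force on a finger pad.
Only numpy, scipy, OpenCV 4.12 (cv2) and the standard library are available. Lean on these libraries where they do the work, as an engineer would, in place of code of your own. Each camera call takes 0.05 s, during which the arm holds its last target. There are 200 camera calls.

## Working session

There is one attempt and no reset: what is moved stays moved. The work goes in short steps, Python scripts to look and compute and a tool call to move; the robot and the scene stay as the last step left them, time stands still between calls to the robot, and variables do not carry over. Pictures are saved under pics/ and viewed, at most 10 in all, crops included, and the job is handed in when it is done.

Besides the shell and the picture viewer there is one more tool, called after "Request:" as name([rows], argument=value, ...), one row to a line, values as JSON. servo_tool: Moves the arm, as the interface text tells. Its arguments: {"type":"object","properties":{"steps":{"type":"array"},"grip":{"type":"number"},"newtons":{"type":"number"}},"required":["steps"]}

```bash
ls; mkdir -p pics; python3 - <<'E'
from workcell import *
import cv2
o=get_obs();print(o)
for n in("scene","top"):
    cv2.imwrite(f"pics/{n}0.png",read_camera(n)[:,:,::-1]);print(n,camera_params(n))
print(camera_params("wrist"))
E
```

```text
pics
{'time': 0.0, 'joint_pos': array([ 6.32543189e+01,  1.83505877e+01,  8.97073477e+01, -2.05342401e-03,
        7.20410216e+01, -1.14690184e+00]), 'qvel': array([ 0.074298  , -0.01382955,  0.08666828,  0.02859929,  0.00696203,
       -0.0657955 ]), 'joint_efforts': array([-9.32432704e-04, -4.12464416e+01, -2.31967056e+01,  7.25099863e-02,
        4.54534509e-02, -1.60893551e-04]), 'tcp_pos': array([0.2482402 , 0.5181211 , 0.22412442]), 'orientation': array([[-9.01846519e-01,  4.32055897e-01, -7.46814249e-04],
       [ 4.32056543e-01,  9.01845174e-01, -1.55768687e-03],
       [ 5.03028232e-07, -1.72746046e-03, -9.99998508e-01]]), 'ft_force': array([ 0.41840936, -0.29850045,  0.47211719]), 'moment': array([-0.0125329 ,  0.04045181,  0.01340442]), 'gripper_force': 0.0, 'width': 0.09126047800889348}
scene {'fov_y': 55.735675442430995, 'cx': 319.1100327577267, 'cy': 203.3766948177537, 'R': array([[ 0.43756839, -0.89918375,  0.00157808],
       [-0.53253184, -0.26055846, -0.80530685],
       [ 0.72453001,  0.35153645, -0.59285613]]), 't': array([-0.22933806,  0.31355678,  1.01326938])}
top {'fov_y': 45.86994518015678, 'cx': 334.9458357074209, 'cy': 205.1411330682765, 'R': array([[-0.02731982, -0.99961808,  0.00416093],
       [-0.99071346,  0.02652137, -0.13335461],
       [ 0.13319332, -0.00776552, -0.99105965]]), 't': array([-0.07293169,  0.39784382,  2.02588609])}
{'fov_y': 65.70646984690485, 'cx': 316.5922745471015, 'cy': 199.64087420948428, 'mount': array([[-2.53717387e-04, -9.69607960e-01, -2.44663726e-01,
         6.98071651e-02],
       [ 9.99999928e-01, -3.15295628e-04,  2.12519373e-04,
         8.44441374e-04],
       [-2.83201879e-04, -2.44663655e-01,  9.69607970e-01,
        -1.59667631e-01],
       [ 0.00000000e+00,  0.00000000e+00,  0.00000000e+00,
         1.00000000e+00]])}
```

View pics/scene0.png

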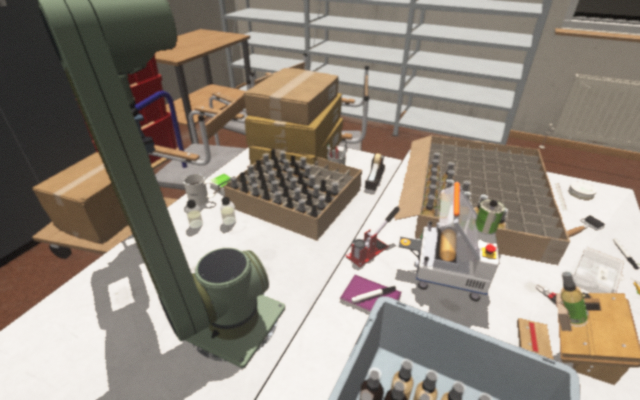

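View pics/top0.png

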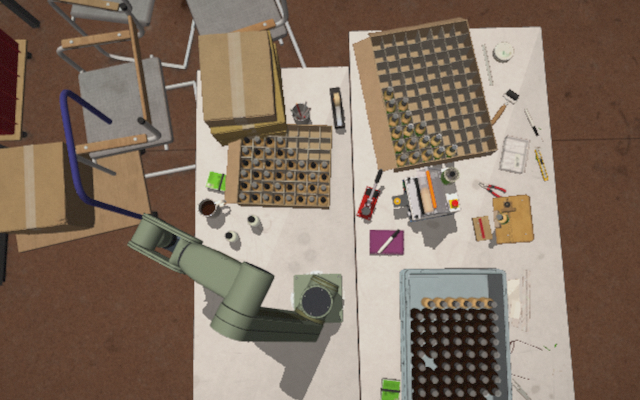

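The scene view shows the robot, with the jack at about (365,247), labeller at (460,255) and orange bar at (457,200). In the top view they are at (370,198), (430,197) and (432,188), and the yellow disc is at (397,201).

```bash
cat > h.py <<'E'
import numpy as np,cv2
from workcell import *
def ray(n,u,v,obs=None):
    p=camera_params(n);f=200/np.tan(np.radians(p["fov_y"]/2));x=np.array([u-p["cx"],v-p["cy"]])
    if n!="wrist":
        d=p["R"].T@np.array([x[0]/f,x[1]/f,1]);return -p["R"].T@p["t"],d/np.linalg.norm(d)
    r=np.linalg.norm(x)+1e-9;a=r/f;d=np.array([*(np.sin(a)*x/r),np.cos(a)])
    M=p["mount"];R=np.array(obs["orientation"])
    return R@M[:3,3]+obs["tcp_pos"],R@M[:3,:3]@d
def onz(r,z): return r[0]+r[1]*(z-r[0][2])/r[1][2]
def tri(rs):
    A=sum(np.eye(3)-np.outer(d,d) for c,d in rs);b=sum((np.eye(3)-np.outer(d,d))@c for c,d in rs)
    return np.linalg.solve(A,b)
def proj(n,X,obs=None):
    p=camera_params(n);f=200/np.tan(np.radians(p["fov_y"]/2))
    if n!="wrist":
        c=p["R"]@X+p["t"];return c[:2]/c[2]*f+[p["cx"],p["cy"]]
    M=p["mount"];R=np.array(obs["orientation"]);c=M[:3,:3].T@(R.T@(np.array(X)-obs["tcp_pos"])-M[:3,3])
    a=np.arctan2(np.hypot(c[0],c[1]),c[2]);return c[:2]/np.hypot(c[0],c[1])*a*f+[p["cx"],p["cy"]]
HUE=dict(red=[(0,4),(174,180)],orange=[(5,15)],yellow=[(17,32)])
def blobs(img,col,smin=150,vmin=70,amin=6):
    hsv=cv2.cvtColor(img,cv2.COLOR_RGB2HSV);m=0
    for a,b in HUE[col]: m=m|cv2.inRange(hsv,(a,smin,vmin),(b,255,255))
    n,l,s,c=cv2.connectedComponentsWithStats(m)
    return [(s[i,4],c[i].round(1),s[i,:4],cv2.minAreaRect(np.argwhere(l==i)[:,::-1].astype(np.float32))) for i in range(1,n) if s[i,4]>=amin]
E
python3 - <<'E'
from h import *
T=cv2.imread("pics/top0.png")[:,:,::-1];S=cv2.imread("pics/scene0.png")[:,:,::-1]
for n,I,b in(("top",T,(350,150,470,260)),("scene",S,(330,170,520,310))):
    for c in HUE:
        for q in blobs(I,c):
            if b[0]<q[1][0]<b[2] and b[1]<q[1][1]<b[3]: print(n,c,q[0],q[1],q[2],np.round(np.array(q[3][0]+q[3][1]+(q[3][2],)),1))
a=cv2.resize(T[155:260,345:470],None,fx=5,fy=5,interpolation=2)
b=cv2.resize(S[170:310,330:510],None,fx=4,fy=4,interpolation=2)
cv2.imwrite("pics/ct.png",a[:,:,::-1]);cv2.imwrite("pics/cs.png",b[:,:,::-1])
E
```

```text
top red 163 [366.4 205.8] [357 192  20  27] [367.  205.8  13.7  24.6  20. ]
top red 24 [454.7 202.8] [452 201   6   5] [454.5 203.    4.    5.   90. ]
top orange 25 [428.9 178.4] [427 171   5  15] [428.6 178.2  14.3   3.1  78.7]
top orange 50 [432.4 196.3] [429 185   8  23] [432.3 195.9  22.8   3.3  77.5]
top orange 8 [454.5 205.1] [452 204   6   3] [454.5 205.    2.    5.   90. ]
top yellow 31 [396.7 200.8] [394 198   7   7] [397. 201.   6.   6.  90.]
top yellow 21 [451.1 203.7] [449 200   6   8] [451.3 203.7   7.8   3.3  74.1]
scene red 47 [490.1 248.1] [486 245   9   7] [490. 248.   6.   8.  90.]
scene red 10 [376.8 252. ] [375 251   5   3] [377. 252.   2.   4.  90.]
scene red 7 [366.6 259.3] [365 258   4   3] [366.5 259.5   1.4   2.8  45. ]
scene orange 131 [456.5 198.8] [454 183   6  33] [456.3 199.    4.6  32.1   2.4]
scene orange 6 [486.  249.5] [485 248   3   4] [486.  249.5   3.5   0.9  71.6]
scene yellow 20 [405.  242.4] [401 240   9   5] [404.9 242.3   8.1   3.7   8.1]
scene yellow 58 [487.9 253.5] [483 248  12  10] [488.4 252.7  12.9   7.   14. ]
```

View pics/ct.png

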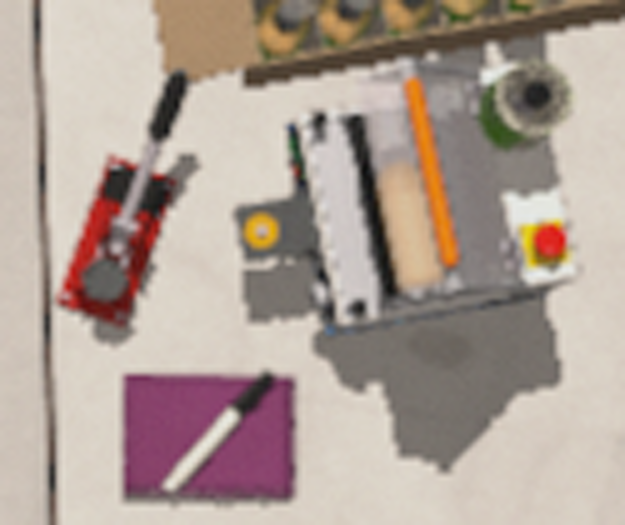

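View pics/cs.png

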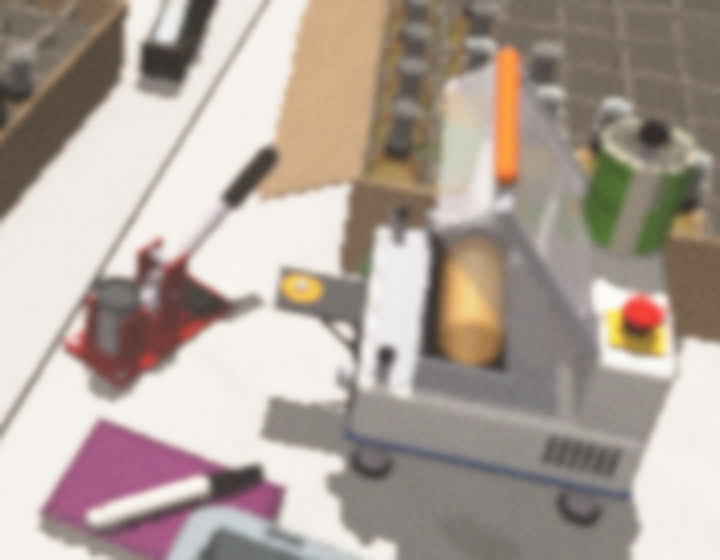

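The top crop shows the cup at full-picture pixel (366,211), the handle tip at (381,170), the disc at (397.4,201.2) and the bar running from (427.6,171) to (435.4,208). The scene crop shows the bar from (457,182) to (457,215) and the disc at (405,242).

```bash
python3 - <<'E'
from h import *
np.set_printoptions(precision=4,suppress=True)
t=lambda u,v:ray("top",u,v)
s=lambda u,v:ray("scene",u,v)
print("disc",onz(t(396.9,200.9),.097),onz(s(404.9,242.3),.097),tri([t(396.9,200.9),s(404.9,242.3)]))
print("bar",tri([t(431.4,189.7),s(456.4,199)]))
A=t(427.6,171);B=t(435.4,208)
for z in(.25,.27,.29):
  a,b=onz(A,z),onz(B,z);print(z,(a+b)/2,np.linalg.norm(a-b),np.degrees(np.arctan2(*(a-b)[1::-1])))
cup=onz(t(366,211),.071);print("cup",cup,onz(s(360,244),.071))
tip=onz(t(381,170),.115);grip=onz(t(378.4,176),.102);print("tip",tip,"grip",grip,np.degrees(np.arctan2(*(cup-grip)[1::-1])),np.linalg.norm((cup-grip)[:2]))
E
```

```text
disc [ 0.3973 -0.3437  0.097 ] [ 0.3946 -0.3454  0.097 ] [ 0.3978 -0.3445  0.094 ]
bar [ 0.4118 -0.4526  0.2777]
0.25 [ 0.4174 -0.4587  0.25  ] 0.14811566049249086 8.690411083889643
0.27 [ 0.4141 -0.4544  0.27  ] 0.14648004605802115 8.690411083889646
0.29 [ 0.4109 -0.4501  0.29  ] 0.1448444316235514 8.690411083889632
cup [ 0.3612 -0.2143  0.071 ] [ 0.3566 -0.2199  0.071 ]
tip [ 0.5275 -0.2803  0.115 ] grip [ 0.5047 -0.2697  0.102 ] 158.89654080860245 0.15384871080281096
```

```bash
cat >> h.py <<'E'
def go(P,yaw=None):
    o=get_obs();R=np.array(o["orientation"]);d=R.T@(np.array(P)-o["tcp_pos"])*1000
    y=np.degrees(np.arctan2(R[1,0],R[0,0]));print("t",round(o["time"],2),"tcp",o["tcp_pos"].round(4),"yaw",round(y,1),"tilt",np.degrees(np.arccos(-R[2,2])).round(2),"F",o["ft_force"].round(1))
    print("tool shift mm",d.round(1),"" if yaw is None else "turn %.1f"%-((yaw-y+180)%360-180))
E
python3 -c "
from h import *
for n in('guard','jack'):pass
"
```

Request:
servo_tool([
  [-24, -24, -18, 0],
  [-27, -28, -10, 0],
  [-27, -28, -10, 0],
  [-27, -28, -10, 0],
  [-27, -28, -10, 0],
  [-27, -28, -10, 0],
  [-27, -28, -10, 0],
  [-27, -28, -8, 0],
  [-27, -28, -8, 0],
  [-27, -28, -8, 0],
], grip=0, newtons=20)

```text
time: 0.93
tcp_pos: [0.3698, 0.1524, 0.3272]
orientation: [[-0.902, 0.432, 0.0], [0.432, 0.902, 0.0], [-0.0, 0.0, -1.0]]
ft_force: [1.0, -0.2, -0.9]
width: 0.0274
gripper_force: 0.0
```

Request:
servo_tool([
  [-27, -28, 0, 0],
  [-27, -28, 0, 0],
  [0, 0, 0, 7],
  [0, 0, 0, 7],
  [0, 0, 0, 7],
  [0, 0, 0, 7],
  [0, 0, 0, 7],
  [0, 0, 0, 7],
  [0, 0, 0, 7],
  [0, 0, 0, 6],
])

```text
time: 1.77
tcp_pos: [0.3942, 0.0804, 0.3266]
orientation: [[-0.158, 0.988, -0.001], [0.988, 0.158, -0.0], [0.0, -0.001, -1.0]]
ft_force: [0.7, -0.0, -0.2]
width: 0.0006
gripper_force: 0.0
```

```bash
python3 -c "
from h import *
go([.415,-.435,.31],98.7)
"
```

```text
t 1.77 tcp [0.3942 0.0804 0.3266] yaw 99.1 tilt 0.05 F [ 0.7 -0.  -0.2]
tool shift mm [-512.2  -60.7   16.6] turn 0.4
```

Request:
servo_tool([
  [-40, -6, 0, 0],
  [-40, -6, 0, 0],
  [-40, -6, 0, 0],
  [-40, -6, 0, 0],
  [-40, -6, 0, 0],
  [-40, -6, 0, 0],
  [-40, -6, 0, 0],
  [-40, -6, 0, 0],
  [-40, -6, 0, 0],
  [0, 0, 0, 0],
])

```text
time: 2.6
tcp_pos: [0.3996, -0.2897, 0.3256]
orientation: [[-0.157, 0.988, -0.002], [0.988, 0.157, -0.003], [-0.002, -0.002, -1.0]]
ft_force: [-0.5, -0.0, 0.1]
width: 0.0005
gripper_force: 0.0
```

```bash
python3 - <<'E'
from h import *
go([.415,-.435,.31],98.7)
o=get_obs();I=read_camera("wrist");cv2.imwrite("pics/w1.png",I[:,:,::-1])
import pickle;pickle.dump(o,open("o1.pkl","wb"))
for c in HUE:
    for q in blobs(I,c,amin=60): print(c,q[0],q[1],q[2])
print(proj("wrist",[.4118,-.4526,.2777],o),proj("wrist",[.397,-.3445,.097],o),proj("wrist",[.36,-.215,.071],o))
E
```

```text
t 2.6 tcp [ 0.3996 -0.2897  0.3256] yaw 99.1 tilt 0.18 F [-0.5 -0.   0.1]
tool shift mm [-145.9   -7.6   15.9] turn 0.4
red 869 [328.8 115.9] [289  90  85  59]
red 743 [315.7 140.1] [278 110  84  59]
yellow 176 [309.4 212.9] [298 207  22  18]
yellow 206 [304.8 265.6] [303 240   5  52]
yellow 184 [328.4 265.5] [326 241   5  52]
yellow 3291 [289.7 307.5] [136 295 282  22]
[302.97191182 383.66695422] [308.76675496 218.27587712] [296.6006379  115.36139496]
```

View pics/w1.png

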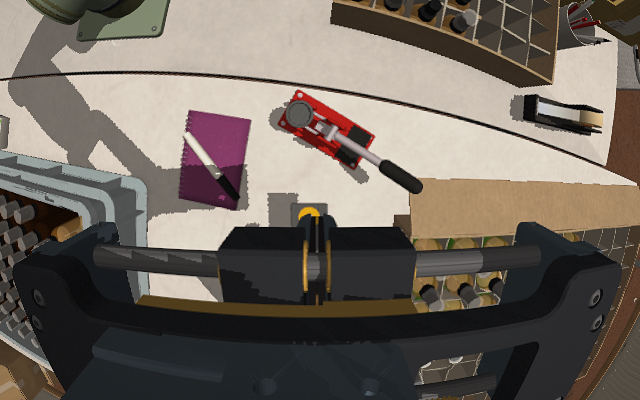

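The wrist view shows the jack: cup at (299,114), grip centre at about (402,178), end at (420,187). The disc at (309,213) is partly behind the gripper.

```bash
python3 - <<'E'
from h import *
import pickle;o=pickle.load(open("o1.pkl","rb"))
I=cv2.imread("pics/w1.png")
w=lambda u,v,z:onz(ray("wrist",u,v,o),z)
cup=w(299,114,.071);g=w(402,178,.102);d=cup-g
print(cup,g,np.degrees(np.arctan2(d[1],d[0])),np.hypot(d[0],d[1]))
for p in[(297,89),(375,138),(347,169),(276,122)]: print(w(*p,.010))
print("disc top edge",w(309,206,.097))
E
```

```text
[ 0.36286755 -0.21273292  0.071     ] [ 0.50709526 -0.27092659  0.102     ] 158.0266790657756 0.1555253447258656
[ 0.35014345 -0.17392557  0.01      ]
[ 0.48012025 -0.22866202  0.01      ]
[ 0.44546945 -0.28383774  0.01      ]
[ 0.32611848 -0.22875378  0.01      ]
disc top edge [ 0.3947813  -0.32788767  0.097     ]
```

Request:
servo_tool([
  [-36, -2, 0, 0],
  [-36, -2, 0, 0],
  [-36, -2, 0, 0],
  [-36, -2, 0, 0],
  [0, 0, 5, 0],
  [0, 0, 5, 0],
  [0, 0, 5, 0],
  [0, 0, 0, 0],
  [0, 0, 0, 0],
  [0, 0, 0, 0],
])

```text
time: 3.48
tcp_pos: [0.4158, -0.4258, 0.3126]
orientation: [[-0.165, 0.986, 0.001], [0.986, 0.165, -0.0], [-0.0, 0.001, -1.0]]
ft_force: [0.2, -0.1, 1.1]
width: 0.0006
gripper_force: 0.0
```

```bash
python3 - <<'E'
from h import *
go([.412,-.447,.296],98.7)
S=read_camera("scene");cv2.imwrite("pics/s2.png",cv2.resize(S[130:270,370:510],None,fx=4,fy=4)[:,:,::-1])
E
```

```text
t 3.48 tcp [ 0.4158 -0.4258  0.3126] yaw 99.5 tilt 0.04 F [ 0.2 -0.1  1.1]
tool shift mm [-20.3  -7.3  16.6] turn 0.8
```

View pics/s2.png

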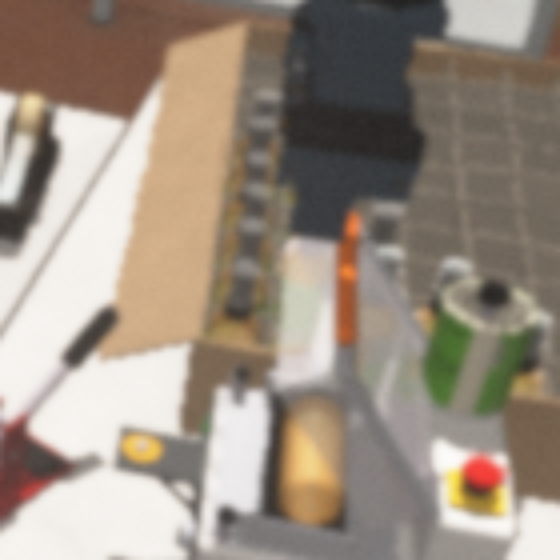

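The fingers are hanging just in front of and above the orange bar, which runs from crop (348,215) to (345,345).

```bash
python3 - <<'E'
from h import *
for X in([.4158,-.4258,.3016],[.4118,-.4526,.2777],[.4118+.074,-.4526+.011,.2777],[.4118-.074,-.4526-.011,.2777]):
  print((proj("scene",np.array(X))-[370,130])*4)
E
```

```text
[311.92764587 232.42996301]
[345.1311453  275.97865113]
[347.50902996 215.75906297]
[342.45944119 343.63917444]
```

Request:
servo_tool([
  [-10, -3, 0, 0],
  [-10, -3, 0, 0.5],
  [0, 0, 6, 0],
  [0, 0, 6, 0],
  [0, 0, 5, 0],
  [3, 0, 3, 0],
  [5, 0, 4, 0],
  [5, 0, 4, 0],
  [5, 0, 4, 0],
  [4, 0, 4, 0],
])

```text
time: 4.37
tcp_pos: [0.4089, -0.4234, 0.277]
orientation: [[-0.155, 0.988, -0.0], [0.988, 0.155, 0.004], [0.004, 0.0, -1.0]]
ft_force: [-2.5, 6.6, 9.6]
width: 0.0003
gripper_force: 4.7
```

```bash
python3 - <<'E'
from h import *
go([.412,-.447,.296],98.7)
S=read_camera("scene");
for q in blobs(S,"orange",amin=20): print(q[:3])
T=read_camera("top");
for q in blobs(T,"orange",amin=10): print(q[:3])
E
```

```text
t 4.37 tcp [ 0.4089 -0.4234  0.277 ] yaw 98.9 tilt 0.22 F [-2.5  6.6  9.6]
tool shift mm [-23.8  -0.6 -19.1] turn 0.2
(np.int32(57), array([444.8, 211.2]), array([443, 203,   5,  17], dtype=int32))
(np.int32(12), array([424. , 199.5]), array([423, 196,   3,   8], dtype=int32))
```

Request:
servo_tool([
  [7, 0, 5, 0],
  [7, 0, 5.5, 0],
  [5, 0, 6, 0],
  [4, 0, 6, 0],
  [4, 0, 6, 0],
  [3, 0, 6, 0],
  [3, 0, 6, 0],
  [2.5, 0, 6.5, 0],
  [2, 0, 6.5, 0],
  [2, 0, 6.5, 0],
])

```text
time: 5.3
tcp_pos: [0.4034, -0.3866, 0.2151]
orientation: [[-0.155, 0.988, -0.0], [0.988, 0.155, 0.0], [0.0, -0.0, -1.0]]
ft_force: [0.9, 1.3, 1.8]
width: 0.0
gripper_force: 0.8
```

```bash
python3 - <<'E'
from h import *
go([.403,-.392,.193],98.7)
S=read_camera("scene");
for q in blobs(S,"orange",amin=20): print(q[:3])
E
```

```text
t 5.3 tcp [ 0.4034 -0.3866  0.2151] yaw 98.9 tilt 0.03 F [0.9 1.3 1.8]
tool shift mm [-5.3 -1.2 22.1] turn 0.2
(np.int32(58), array([426.7, 227.1]), array([425, 219,   5,  16], dtype=int32))
```

Going well. Now the last 22 mm, down to the stops.

Request:
servo_tool([
  [1, 0, 5, 0],
  [0, 0, 5, 0],
  [0, 0, 4, 0],
  [0, 0, 3, 0],
  [0, 0, 2, 0],
  [0, 0, 2, 0],
  [0, 0, 1.5, 0],
  [0, 0, 1, 0],
  [0, 0, 0, 0],
  [0, 0, 0, 0],
])

```text
time: 6.18
tcp_pos: [0.4034, -0.3859, 0.193]
orientation: [[-0.155, 0.988, 0.0], [0.988, 0.155, -0.0], [-0.001, 0.0, -1.0]]
ft_force: [-0.8, 1.2, 4.8]
width: 0.0004
gripper_force: 2.4
```

```bash
python3 - <<'E'
from h import *
go([.403,-.392,.193],98.7)
S=read_camera("scene");
for q in blobs(S,"orange",amin=20): print(q[:3])
for X in([.4026,-.392,.175],[.4026+.074,-.392+.011,.175],[.4026-.074,-.392-.011,.175]):
  print(proj("scene",np.array(X)))
E
```

```text
t 6.18 tcp [ 0.4034 -0.3859  0.193 ] yaw 98.9 tilt 0.04 F [-0.8  1.2  4.8]
tool shift mm [-5.9 -1.3  0. ] turn 0.2
(np.int32(56), array([423.9, 232.8]), array([422, 225,   5,  17], dtype=int32))
[425.66937668 224.84970775]
[427.79372066 209.48327358]
[423.30224904 241.97231666]
```

Request:
servo_tool([
  [0, 0, 1, 0],
  [0, 0, 0.5, 0],
  [0, 0, 0.5, 0],
  [0, 0, 0.5, 0],
  [0, 0, 0, 0],
  [0, 0, 0, 0],
  [0, 0, 0, 0],
  [0, 0, 0, 0],
  [0, 0, 0, 0],
  [0, 0, 0, 0],
])

```text
time: 7.07
tcp_pos: [0.4034, -0.386, 0.1927]
orientation: [[-0.155, 0.988, 0.002], [0.988, 0.155, -0.002], [-0.002, 0.001, -1.0]]
ft_force: [-3.1, 4.1, 16.8]
width: 0.0004
gripper_force: 8.0
```

Request:
servo_tool([
  [0, 0, -15, 0],
  [0, 0, -30, 0],
  [10, 0, -30, 0],
  [40, 3, 0, 0],
  [40, 3, 0, 0],
  [40, 3, 0, 0],
  [20, 0, 0, 0],
  [0, 0, 0, 7],
  [0, 0, 0, 7],
  [0, 0, 0, 7],
], grip=70)

```text
time: 7.9
tcp_pos: [0.3891, -0.236, 0.2649]
orientation: [[0.214, 0.977, 0.001], [0.977, -0.214, -0.001], [-0.001, 0.001, -1.0]]
ft_force: [-0.6, 0.1, 0.6]
width: 0.064
gripper_force: 0.0
```

Request:
servo_tool([
  [0, 0, 0, 7.1],
  [0, 0, 0, 7.1],
  [0, 0, 0, 7.1],
  [0, 0, 0, 7.1],
  [0, 0, 0, 7.1],
  [0, 0, 0, 7.1],
  [0, 0, 0, 7.1],
  [0, 0, 0, 7.1],
  [0, 0, 0, 7.1],
  [0, 0, 0, 7.1],
])

```text
time: 8.73
tcp_pos: [0.3891, -0.2365, 0.2646]
orientation: [[0.993, 0.114, 0.0], [0.114, -0.993, -0.0], [0.0, 0.0, -1.0]]
ft_force: [0.0, 1.1, -0.8]
width: 0.0701
gripper_force: 0.0
```

Request:
servo_tool([
  [0, 0, 0, 7],
  [0, 0, 0, 7],
  [0, 0, 0, 7],
  [0, 0, 0, 6],
  [0, 0, 0, 0],
  [0, 0, 0, 0],
  [0, 0, 0, 0],
  [0, 0, 0, 0],
  [0, 0, 0, 0],
  [0, 0, 0, 0],
])

```text
time: 9.57
tcp_pos: [0.389, -0.2363, 0.2649]
orientation: [[0.939, -0.343, 0.0], [-0.343, -0.939, 0.0], [0.0, -0.0, -1.0]]
ft_force: [-0.2, 0.6, -0.1]
width: 0.0699
gripper_force: 0.0
```

```bash
python3 - <<'E'
from h import *
go([.4086,-.232,.24],-21.7)
o=get_obs();I=read_camera("wrist");cv2.imwrite("pics/w2.png",I[:,:,::-1])
import pickle;pickle.dump(o,open("o2.pkl","wb"))
for X in([.3621,-.2135,.071],[.4086,-.232,.078],[.507,-.271,.102]): print(proj("wrist",np.array(X),o))
S=read_camera("scene");
for q in blobs(S,"orange",amin=20)+blobs(S,"yellow",amin=10): print(q[:3])
E
```

```text
t 9.57 tcp [ 0.389  -0.2363  0.2649] yaw -20.1 tilt 0.01 F [-0.2  0.6 -0.1]
tool shift mm [ 16.9 -10.8  24.9] turn 1.6
[307.25087915 209.04153762]
[308.02054106 168.06840687]
[309.93104485  70.67265981]
(np.int32(145), array([424.5, 224.4]), array([421, 208,   8,  34], dtype=int32))
(np.int32(20), array([405. , 242.4]), array([401, 240,   9,   5], dtype=int32))
(np.int32(53), array([488.1, 253.6]), array([483, 248,  12,  10], dtype=int32))
```

View pics/w2.png

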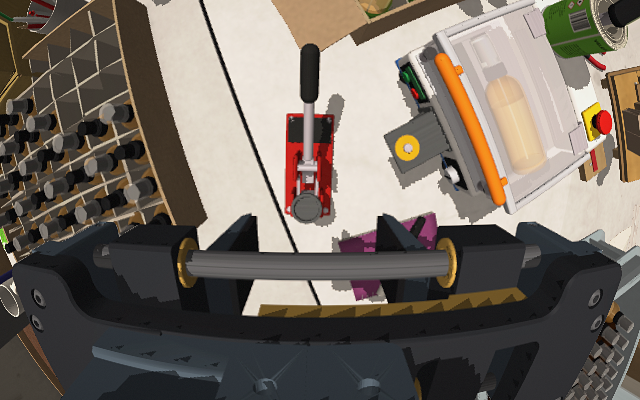

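The wrist view shows the guard closed with its bar from (448,65) to (500,200). The disc is at (407,148), the cup at (307,206), the handle grip at (310,72) and the base's rear corners at (287,114) and (334,114).

```bash
python3 - <<'E'
from h import *
import pickle;o=pickle.load(open("o2.pkl","rb"))
I=cv2.imread("pics/w2.png")[:,:,::-1]
w=lambda u,v,z:onz(ray("wrist",u,v,o),z)
for c in HUE:
    for q in blobs(I,c,amin=100): 
        if 250<q[1][0]<520 and q[1][1]<230: print(c,q[:3],np.round(np.array(q[3][0]+q[3][1]+(q[3][2],)),1))
cup=w(307,206,.071);g=w(310,72,.102);d=cup-g
print("cup",cup,"grip",g,np.degrees(np.arctan2(d[1],d[0])),np.hypot(d[0],d[1]))
a,b=w(287,114,.01),w(334,114,.01);print("rear corners",a,b,np.linalg.norm(a-b))
a,b=w(448,62,.175),w(501,201,.175);d=a-b;print("bar",(a+b)/2,np.degrees(np.arctan2(d[1],d[0])),np.linalg.norm(d))
m=cv2.inRange(cv2.cvtColor(I,cv2.COLOR_RGB2HSV),(17,150,70),(32,255,255));m[:, :380]=0;m[:,440:]=0;m[190:]=0
(x,y),r=cv2.minEnclosingCircle(cv2.findNonZero(m));print("disc",x,y,r,w(x,y,.097))
E
```

```text
red (np.int32(859), array([291.5, 163.6]), array([285, 114,  19, 102], dtype=int32)) [293.4 164.4  16.8 101.2   1.4]
red (np.int32(1190), array([321.9, 168.8]), array([299, 114,  35, 103], dtype=int32)) [315.5 164.8  32.1 101.8   2.7]
orange (np.int32(1687), array([470.2, 125.7]), array([434,  53,  74, 153], dtype=int32)) [474.  127.1 163.8  22.7  67.3]
yellow (np.int32(429), array([406.7, 147.3]), array([395, 135,  25,  26], dtype=int32)) [407.  147.5  25.   24.   90. ]
cup [ 0.36570735 -0.21453359  0.071     ] grip [ 0.50563874 -0.27057887  0.102     ] 158.17292099787437 0.15073774162572265
rear corners [ 0.47816937 -0.22592634  0.01      ] [ 0.45657286 -0.28434889  0.01      ] 0.062286467400235114
bar [ 0.40035328 -0.3913848   0.175     ] 7.513947406413468 0.1368960008665611
disc 400.0 80.0 80.5047607421875 [ 0.46831624 -0.35889532  0.097     ]
```

```bash
python3 - <<'E'
from h import *
import pickle;o=pickle.load(open("o2.pkl","rb"))
print("disc",onz(ray("wrist",407,147.6,o),.097))
go([.408,-.2317,.055],-21.6)
E
```

```text
disc [ 0.39626898 -0.34234552  0.097     ]
t 9.67 tcp [ 0.389  -0.2363  0.265 ] yaw -20.1 tilt 0.01 F [-1.1  0.2  0.7]
tool shift mm [ 16.2 -10.8 210. ] turn 1.5
```

Request:
servo_tool([
  [8, -5.5, 0, 0],
  [8, -5, 0, 0],
  [0, 0, 0, 1.5],
  [0, 0, 30, 0],
  [0, 0, 30, 0],
  [0, 0, 30, 0],
  [0, 0, 30, 0],
  [0, 0, 10, 0],
  [0, 0, 0, 0],
  [0, 0, 0, 0],
])

```text
time: 10.5
tcp_pos: [0.4085, -0.2318, 0.1347]
orientation: [[0.93, -0.368, -0.0], [-0.368, -0.93, 0.0], [-0.0, -0.0, -1.0]]
ft_force: [1.1, 0.4, -0.5]
width: 0.0697
gripper_force: 0.0
```

```bash
python3 - <<'E'
from h import *
go([.408,-.2317,.055],-21.6)
E
```

```text
t 10.5 tcp [ 0.4085 -0.2318  0.1347] yaw -21.6 tilt 0.03 F [ 1.1  0.4 -0.5]
tool shift mm [-0.5  0.1 79.7] turn 0.0
```

Request:
servo_tool([
  [0, 0, 20, 0],
  [0, 0, 20, 0],
  [0, 0, 15, 0],
  [0, 0, 10, 0],
  [0, 0, 8, 0],
  [0, 0, 6, 0],
  [0, 0, 0, 0],
  [0, 0, 0, 0],
  [0, 0, 0, 0],
  [0, 0, 0, 0],
])

```text
time: 11.33
tcp_pos: [0.4082, -0.2322, 0.0567]
orientation: [[0.93, -0.368, 0.002], [-0.368, -0.93, -0.001], [0.002, 0.0, -1.0]]
ft_force: [-0.3, -0.6, 0.3]
width: 0.0702
gripper_force: 0.0
```

Request:
servo_tool([
  [0, 0, 0, 0],
  [0, 0, 0, 0],
  [0, 0, 0, 0],
  [0, 0, 0, 0],
  [0, 0, 0, 0],
  [0, 0, 0, 0],
  [0, 0, 0, 0],
  [0, 0, 0, 0],
  [0, 0, 0, 0],
  [0, 0, 0, 0],
], grip=20, newtons=30)

```text
time: 12.17
tcp_pos: [0.4077, -0.2317, 0.0559]
orientation: [[0.93, -0.368, 0.0], [-0.368, -0.93, 0.0], [-0.0, -0.0, -1.0]]
ft_force: [1.2, 2.1, 0.9]
width: 0.032
gripper_force: 30.0
```

Request:
servo_tool([
  [0, 0, -2, 0],
  [0, 0, -2, 0],
  [0, 0, -2, 0],
  [0, 0, -1, 0],
  [0, 0, 0, 0],
  [0, 0, 0, -3],
  [0, 0, 0, -6],
  [0, 0, 0, -6],
  [0, 0, 0, -6],
  [0, 0, 0, -6],
], newtons=45)

```text
time: 13.0
tcp_pos: [0.4074, -0.2318, 0.0627]
orientation: [[0.995, 0.099, -0.0], [0.099, -0.995, 0.0], [-0.0, -0.0, -1.0]]
ft_force: [0.2, 0.4, -7.1]
width: 0.0316
gripper_force: 45.0
```

Request:
servo_tool([
  [0, 0, 0, -6],
  [0, 0, 0, -6],
  [0, 0, 0, -6],
  [0, 0, 0, -6],
  [0, 0, 0, -6],
  [0, 0, 0, -6],
  [0, 0, 0, -6],
  [0, 0, 0, -6],
  [0, 0, 0, -6],
  [0, 0, 0, -6],
])

```text
time: 13.83
tcp_pos: [0.4074, -0.2318, 0.0627]
orientation: [[0.412, 0.911, -0.0], [0.911, -0.412, 0.0], [0.0, -0.001, -1.0]]
ft_force: [0.2, 0.1, -7.2]
width: 0.032
gripper_force: 45.0
```

Request:
servo_tool([
  [0, 0, 0, -6],
  [0, 0, 0, -6],
  [0, 0, 0, -6],
  [0, 0, 0, -6],
  [0, 0, 0, -6],
  [0, 0, 0, -3.4],
  [0, 0, 0, 0],
  [0, 0, 0, 0],
  [0, 0, 0, 0],
  [0, 0, 0, 0],
])

```text
time: 14.67
tcp_pos: [0.4076, -0.2319, 0.0629]
orientation: [[-0.152, 0.988, -0.0], [0.988, 0.152, 0.0], [0.0, 0.0, -1.0]]
ft_force: [-0.6, -0.8, -7.6]
width: 0.0316
gripper_force: 45.0
```

```bash
python3 - <<'E'
from h import *
go([.3894,-.294,.06],98.7)
o=get_obs();T=read_camera("top");S=read_camera("scene");W=read_camera("wrist")
a=cv2.resize(T[160:250,350:450],None,fx=4,fy=4);b=cv2.resize(S[190:290,330:430],None,fx=4,fy=4)
cv2.imwrite("pics/j3.png",np.hstack([b,cv2.resize(W[:,:],(400,250)).repeat(1,0)[:250].copy() if 0 else b[:,:0],cv2.resize(a,(400,400))])[:,:,::-1])
cv2.imwrite("pics/w3.png",W[:,:,::-1])
print(o["ft_force"],o["width"])
R=o["orientation"];p=o["tcp_pos"]+R@[-.05,0,0];p[2]=.071+.007
print("cup pred",p,"scene crop",(proj("scene",p)-[330,190])*4,"top crop",(proj("top",p)-[350,160])*4+[400,0])
E
```

```text
t 14.67 tcp [ 0.4076 -0.2319  0.0629] yaw 98.7 tilt 0.01 F [-0.6 -0.8 -7.6]
tool shift mm [-58.6 -27.5   2.9] turn 0.0
[-0.59039281 -0.77099572 -7.62445385] 0.03161773979529851
cup pred [ 0.4152242  -0.28132872  0.078     ] scene crop [222.33968108 186.72214203] top crop [525.7028203 150.9832668]
```

View pics/j3.png

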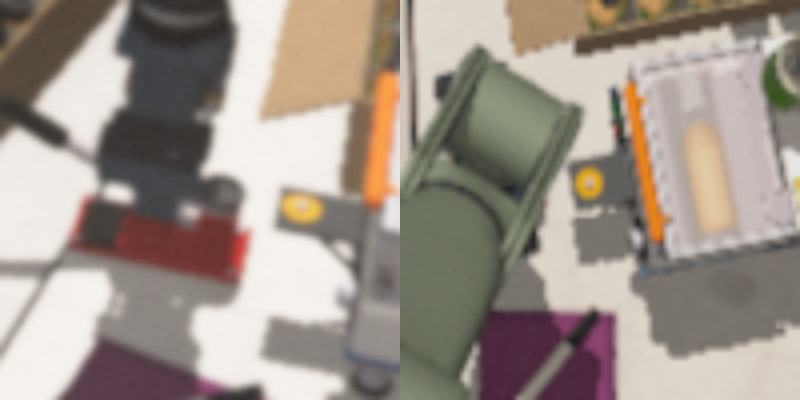

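The scene crop (left) shows the cup at (222,188), as predicted, and the disc at (302,207). The jack sits level in the grip. Next, slide it under the stud and set it down.

Request:
servo_tool([
  [0, -9.5, 0, 0],
  [0, -9.5, 0, 0],
  [0, -9.5, 0, 0],
  [-12, 0, 0, 0],
  [-12, 0, 0, 0],
  [-12, 0, 0, 0],
  [-12, 0, 0, 0],
  [-11, 0, 0, 0],
  [0, 0, 0, 0],
  [0, 0, 0, 0],
])

```text
time: 15.65
tcp_pos: [0.3886, -0.2953, 0.0627]
orientation: [[-0.152, 0.988, -0.0], [0.988, 0.152, 0.001], [0.001, -0.0, -1.0]]
ft_force: [-0.1, 0.4, -8.1]
width: 0.0318
gripper_force: 45.0
```

```bash
python3 - <<'E'
from h import *
go([.3884,-.2946,.056],98.7)
S=read_camera("scene");b=cv2.resize(S[190:290,350:450],None,fx=5,fy=5)
cv2.imwrite("pics/j4.png",b[:,:,::-1])
o=get_obs();R=o["orientation"];p=o["tcp_pos"]+R@[-.05,0,0];p[2]=.078
for q in blobs(S,"yellow",amin=10): print(q[:3])
print((proj("scene",p)-[350,190])*5)
for y in (0,1):pass
E
```

```text
t 15.65 tcp [ 0.3886 -0.2953  0.0627] yaw 98.7 tilt 0.03 F [-0.1  0.4 -8.1]
tool shift mm [ 0.8 -0.1  6.7] turn 0.0
(np.int32(23), array([405.7, 242.6]), array([402, 240,   8,   5], dtype=int32))
(np.int32(55), array([488. , 253.6]), array([483, 248,  12,  10], dtype=int32))
[268.21965408 283.22236504]
```

View pics/j4.png

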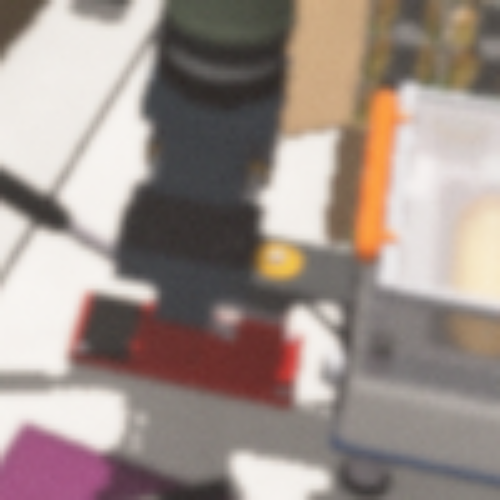

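The scene crop shows the jack directly below the lug, cup hidden beneath the disc at (279,262), with nothing touching. Now set it down and release.

Request:
servo_tool([
  [0, 0, 1, 0],
  [0, 0, 1, 0],
  [0, 0, 1, 0],
  [0, 0, 1, 0],
  [0, 0, 1, 0],
  [0, 0, 1, 0],
  [0, 0, 1, 0],
  [0, 0, 0.5, 0],
  [0, 0, 0, 0],
  [0, 0, 0, 0],
])

```text
time: 16.53
tcp_pos: [0.3886, -0.2945, 0.0559]
orientation: [[-0.153, 0.988, 0.0], [0.988, 0.153, 0.0], [0.0, 0.0, -1.0]]
ft_force: [-1.7, 2.3, -0.0]
width: 0.0318
gripper_force: 45.0
```

Request:
servo_tool([
  [0, 0, 0, 0],
  [0, 0, 0, 0],
  [0, 0, 0, 0],
  [0, 0, 0, 0],
  [0, 0, 0, 0],
  [0, 0, 0, 0],
  [0, 0, 0, 0],
  [0, 0, 0, 0],
  [0, 0, 0, 0],
  [0, 0, 0, 0],
], grip=70)

```text
time: 17.37
tcp_pos: [0.3885, -0.2946, 0.0554]
orientation: [[-0.153, 0.988, 0.0], [0.988, 0.153, 0.0], [0.0, 0.0, -1.0]]
ft_force: [-0.5, -0.2, -0.1]
width: 0.0701
gripper_force: 0.0
```

Request:
servo_tool([
  [0, 0, -10, 0],
  [0, 0, -15, 0],
  [0, 0, -25, 0],
  [0, 0, -35, 0],
  [0, 0, -35, 0],
  [20, 0, -20, 0],
  [35, 0, 0, 0],
  [35, 0, 0, 0],
  [30, 0, 0, 0],
  [0, 0, 0, 0],
])

```text
time: 18.2
tcp_pos: [0.3681, -0.1718, 0.1954]
orientation: [[-0.156, 0.988, -0.002], [0.988, 0.156, 0.003], [0.003, -0.001, -1.0]]
ft_force: [-1.3, -0.1, -1.3]
width: 0.0701
gripper_force: 0.0
```

```bash
python3 - <<'E'
from h import *
go([.3705,-.1785,.2],98.7)
o=get_obs();W=read_camera("wrist");T=read_camera("top")
import pickle;pickle.dump(o,open("o3.pkl","wb"))
cv2.imwrite("pics/w4.png",W[:,:,::-1]);cv2.imwrite("pics/t4.png",T[:,:,::-1])
for c in("red","yellow"):
  for q in blobs(W,c,amin=100): print(c,q[:3],np.round(np.array(q[3][0]+q[3][1]+(q[3][2],)),1))
E
```

```text
t 18.2 tcp [ 0.3681 -0.1718  0.1954] yaw 99.0 tilt 0.18 F [-1.3 -0.1 -1.3]
tool shift mm [-7.   1.4 -4.7] turn 0.3
red (np.int32(103), array([297.7, 236.6]), array([292, 232,  17,  20], dtype=int32)) [296.  238.2  13.   22.8  43.2]
red (np.int32(110), array([338.7, 237.4]), array([330, 232,  15,  21], dtype=int32)) [337. 242.  20.  14.  90.]
red (np.int32(384), array([301.7, 292.2]), array([294, 281,  19,  24], dtype=int32)) [303.  292.5  23.   18.   90. ]
red (np.int32(389), array([333.9, 291.6]), array([324, 280,  19,  25], dtype=int32)) [333. 292.  24.  18.  90.]
yellow (np.int32(362), array([184. , 255.4]), array([177, 238,  19,  49], dtype=int32)) [183.8 261.2  16.   48.1  13.7]
yellow (np.int32(504), array([448. , 261.9]), array([436, 238,  21,  49], dtype=int32)) [446.3 262.   48.2  19.6  88. ]
yellow (np.int32(3045), array([397.7, 305.7]), array([259, 288, 268,  29], dtype=int32)) [392.4 305.2  18.1 267.6  86.1]
```

View pics/w4.png

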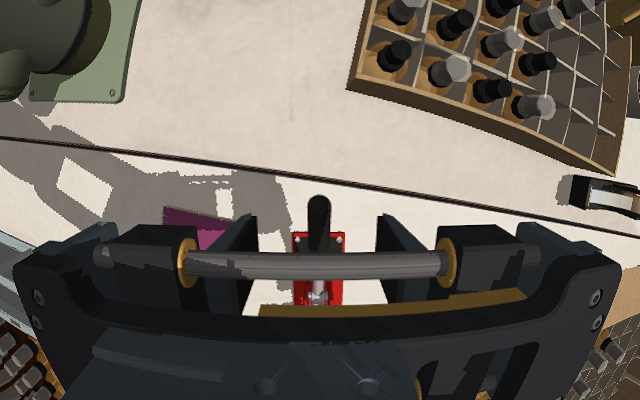

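The wrist view shows the handle grip centred at (319,215), with the base's rear corners at (293,232) and (344,232). The jack is standing freely.

```bash
python3 - <<'E'
from h import *
import pickle;o=pickle.load(open("o3.pkl","rb"))
a,b=[onz(ray("wrist",*p,o),.01) for p in((292,232),(345,232))];print("rear mid",(a+b)/2,np.linalg.norm(a-b),"exp .3788 -.2313")
T=cv2.imread("pics/t4.png")[:,:,::-1]
for q in blobs(T,"yellow",amin=10): print(q[:3])
go([.3715,-.1845,.133],98.7)
E
```

```text
rear mid [ 0.37838386 -0.2268392   0.01      ] 0.0629012969364495 exp .3788 -.2313
(np.int32(13), array([537. , 157.4]), array([536, 153,   4,   9], dtype=int32))
(np.int32(11), array([545.2, 178. ]), array([543, 176,   5,   4], dtype=int32))
(np.int32(30), array([396.7, 200.8]), array([394, 198,   7,   7], dtype=int32))
(np.int32(21), array([451.1, 203.7]), array([449, 200,   6,   8], dtype=int32))
t 18.3 tcp [ 0.3701 -0.1754  0.1957] yaw 98.9 tilt 0.06 F [-0.6  0.1 -0.4]
tool shift mm [-9.1 -0.1 62.7] turn 0.2
```

Request:
servo_tool([
  [-6.5, 1, 0, 0.3],
  [-6.5, 1, 0, 0],
  [0, 0, 15, 0],
  [0, 0, 15, 0],
  [0, 0, 15, 0],
  [0, 0, 15, 0],
  [0, 0, 0, 0],
  [0, 0, 0, 0],
  [0, 0, 0, 0],
  [0, 0, 0, 0],
], grip=0, newtons=20)

```text
time: 19.13
tcp_pos: [0.3749, -0.1894, 0.1363]
orientation: [[-0.147, 0.989, 0.002], [0.989, 0.147, -0.001], [-0.001, 0.002, -1.0]]
ft_force: [-1.0, 0.2, -0.2]
width: 0.0061
gripper_force: 0.0
```

```bash
python3 - <<'E'
from h import *
go([.3715,-.1845,.133],98.7)
S=read_camera("scene");cv2.imwrite("pics/j5.png",cv2.resize(S[170:300,330:510],None,fx=4,fy=4)[:,:,::-1])
for q in blobs(S,"yellow",amin=10): print(q[:3])
E
```

```text
t 19.13 tcp [ 0.3749 -0.1894  0.1363] yaw 98.5 tilt 0.11 F [-1.   0.2 -0.2]
tool shift mm [ 5.3 -2.6  3.2] turn -0.2
(np.int32(24), array([405. , 242.5]), array([401, 240,   9,   5], dtype=int32))
(np.int32(54), array([488.1, 253.6]), array([483, 248,  12,  10], dtype=int32))
```

View pics/j5.png

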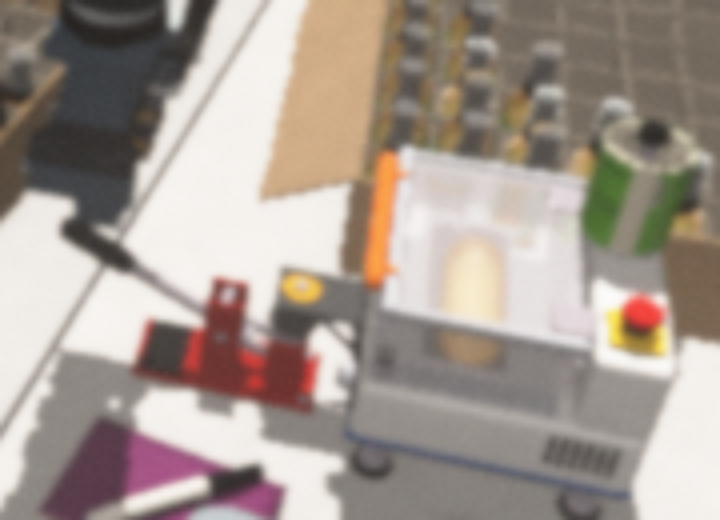

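The scene crop shows the jack standing with its saddle post below the lug. The base's near corners are at about (137,373) rear and (311,409) front. I'll check these against the expected placement.

```bash
python3 - <<'E'
from h import *
jx=np.array([.151,-.9885,0]);jy=np.array([.9885,.151,0]);O=np.array([.3885,-.2946,.003])
pr=lambda x,y,z:((proj("scene",O+x*jx+y*jy+[0,0,z])-[330,170])*4).round(0)
print("rear near bottom",pr(-.064,-.032,0),"front near bottom",pr(.076,-.032,0),"rear far top",pr(-.064,.032,.007),"cup rim",pr(.05,0,.068),"grip",pr(-.107,0,.099))
I=cv2.imread("pics/j5.png")[:,:,::-1]
h=cv2.cvtColor(I,cv2.COLOR_RGB2HSV);m=cv2.inRange(h,(0,130,50),(5,255,255))|cv2.inRange(h,(172,130,50),(180,255,255));m[:, 400:]=0;m[410:,:130]=0
n,l,s,c=cv2.connectedComponentsWithStats(m);print(s[1:][s[1:,4]>200])
p=np.argwhere(m>0)[:,::-1];print("left",p[p[:,0].argmin()],"bottom",p[p[:,1].argmax()],"right",p[p[:,0].argmax()])
go([.3715,-.1845,.126],98.7)
E
```

```text
rear near bottom [129. 374.] front near bottom [311. 414.] rear far top [147. 314.] cup rim [294. 313.] grip [ 92. 241.]
[[ 213  301   27   30  504]
 [ 182  331  133   72 5746]]
left [182 363] bottom [284 402] right [314 363]
t 19.18 tcp [ 0.3748 -0.1892  0.1363] yaw 98.5 tilt 0.11 F [-0.2 -1.2  0.1]
tool shift mm [ 5.2 -2.6 10.3] turn -0.2
```

```bash
python3 - <<'E'
from h import *
import pickle
o=pickle.load(open("o3.pkl","rb"));I=cv2.imread("pics/w4.png")
# handle rubber tip: top of dark blob; expected tip = 33 mm beyond the grip middle along the handle
g=cv2.cvtColor(I,cv2.COLOR_BGR2GRAY)[185:232,295:345];m=(g<60).astype(np.uint8)
p=np.argwhere(m);u,v=p[:,1]+295,p[:,0]+185;print("dark",u.min(),u.max(),v.min())
jx=np.array([.151,-.9885,0])
for s in(0,4): 
  O=np.array([.3885,-.2946,.003])-s*1e-3*jx
  print(s,"tip px",proj("wrist",O-(.107+.030)*jx+[0,0,.099+.015+.006],o).round(1),"rear mid",proj("wrist",O-.064*jx+[0,0,.007],o).round(1))
E
```

```text
dark 308 344 185
0 tip px [319.6 198.6] rear mid [318.3 235.6]
4 tip px [319.6 193.6] rear mid [318.3 232.5]
```

Request:
servo_tool([
  [2, -2.5, 0, 0],
  [0, 0, 5, 0],
  [0, 0, 4, 0],
  [1, 0, 3, 0],
  [1, 0, 3, 0],
  [1, 0, 3, 0],
  [1, 0, 3, 0],
  [1, 0, 3, 0],
  [1, 0, 3, 0],
  [1, 0, 3, 0],
])

```text
time: 20.02
tcp_pos: [0.3703, -0.1798, 0.1051]
orientation: [[-0.148, 0.989, -0.0], [0.989, 0.148, 0.0], [0.0, 0.0, -1.0]]
ft_force: [-0.2, 0.6, 2.3]
width: 0.0005
gripper_force: 0.9
```

```bash
python3 - <<'E'
from h import *
go([.3705,-.178,.058],98.7)
S=read_camera("scene")
for q in blobs(S,"yellow",amin=10): print(q[:3])
E
```

```text
t 20.02 tcp [ 0.3703 -0.1798  0.1051] yaw 98.5 tilt 0.01 F [-0.2  0.6  2.3]
tool shift mm [ 1.8  0.5 47.1] turn -0.2
(np.int32(24), array([405. , 242.5]), array([401, 240,   9,   5], dtype=int32))
(np.int32(53), array([488.1, 253.6]), array([483, 248,  12,  10], dtype=int32))
```

Request:
servo_tool([
  [0.5, 0, 3, 0],
  [0.5, 0, 3, 0],
  [0.5, 0, 3, 0],
  [0.5, 0, 3, 0],
  [0.5, 0, 3, 0],
  [0.5, 0, 3, 0],
  [0, 0, 3, 0],
  [0, 0, 3, 0],
  [0, 0, 2, 0],
  [0, 0, 2, 0],
])

```text
time: 20.9
tcp_pos: [0.3695, -0.1756, 0.0777]
orientation: [[-0.146, 0.989, -0.001], [0.989, 0.146, 0.003], [0.003, -0.0, -1.0]]
ft_force: [-0.4, 7.7, 10.4]
width: 0.0005
gripper_force: 5.3
```

```bash
python3 - <<'E'
from h import *
go([.3705,-.178,.058],98.7)
S=read_camera("scene")
for q in blobs(S,"yellow",amin=10): print(q[:3])
E
```

```text
t 20.9 tcp [ 0.3695 -0.1756  0.0777] yaw 98.4 tilt 0.18 F [-0.4  7.7 10.4]
tool shift mm [-2.5  0.6 19.7] turn -0.3
(np.int32(24), array([406.1, 241.3]), array([402, 239,   9,   5], dtype=int32))
(np.int32(50), array([489.3, 253.7]), array([484, 249,  13,   9], dtype=int32))
```

Request:
servo_tool([
  [1, 0, 0, 0],
  [1, 0, 0, 0],
  [1, 0, 0.5, 0],
  [0.5, 0, 1, 0],
  [0.5, 0, 1.5, 0],
  [0.5, 0, 1.5, 0],
  [0.3, 0, 1.5, 0],
  [0.3, 0, 1.5, 0],
  [0.3, 0, 1.5, 0],
  [0, 0, 1.5, 0],
])

```text
time: 21.78
tcp_pos: [0.3698, -0.1737, 0.0679]
orientation: [[-0.15, 0.989, 0.002], [0.989, 0.15, -0.004], [-0.005, 0.001, -1.0]]
ft_force: [-3.3, -5.7, 11.0]
width: 0.0008
gripper_force: 5.8
```

```bash
python3 - <<'E'
from h import *
go([.3705,-.178,.058],98.7)
S=read_camera("scene")
for q in blobs(S,"yellow",amin=10): print(q[:3])
E
```

```text
t 21.78 tcp [ 0.3698 -0.1737  0.0679] yaw 98.6 tilt 0.27 F [-3.3 -5.7 11. ]
tool shift mm [-4.3  0.   9.9] turn -0.1
(np.int32(22), array([406.5, 240.5]), array([403, 238,   8,   5], dtype=int32))
(np.int32(52), array([491., 254.]), array([486, 249,  12,   9], dtype=int32))
```

Request:
servo_tool([
  [-0.5, 0, 1.5, 0],
  [-0.3, 0, 1.5, 0],
  [0, 0, 1.5, 0],
  [0, 0, 1.5, 0],
  [0, 0, 1.5, 0],
  [0, 0, 1, 0],
  [0, 0, 1, 0],
  [0, 0, 0, 0],
  [0, 0, 0, 0],
  [0, 0, 0, 0],
])

```text
time: 22.67
tcp_pos: [0.3698, -0.1735, 0.0592]
orientation: [[-0.149, 0.989, 0.002], [0.989, 0.149, -0.002], [-0.003, 0.002, -1.0]]
ft_force: [-3.9, 0.2, 21.0]
width: 0.0001
gripper_force: 10.9
```

```bash
python3 - <<'E'
from h import *
go([.3705,-.178,.058],98.7)
S=read_camera("scene")
for q in blobs(S,"yellow",amin=10): print(q[:3])
E
```

```text
t 22.67 tcp [ 0.3698 -0.1735  0.0592] yaw 98.5 tilt 0.17 F [-3.9  0.2 21. ]
tool shift mm [-4.6  0.   1.2] turn -0.2
(np.int32(21), array([407.4, 239.5]), array([404, 237,   8,   5], dtype=int32))
(np.int32(56), array([492. , 254.2]), array([487, 249,  12,  10], dtype=int32))
```

Request:
servo_tool([
  [0, 0, 0.5, 0],
  [0, 0, 0.5, 0],
  [0, 0, 0, 0],
  [0, 0, 0, 0],
  [0, 0, 0, 0],
  [0, 0, 0, 0],
  [0, 0, 0, 0],
  [0, 0, 0, 0],
  [0, 0, 0, 0],
  [0, 0, 0, 0],
])

```text
time: 23.55
tcp_pos: [0.3698, -0.1734, 0.0587]
orientation: [[-0.149, 0.989, 0.002], [0.989, 0.149, -0.002], [-0.003, 0.002, -1.0]]
ft_force: [-5.9, 1.8, 27.4]
width: 0.0002
gripper_force: 13.8
```

```bash
python3 - <<'E'
from h import *
go([.3705,-.178,.058],98.7)
S=read_camera("scene")
for q in blobs(S,"yellow",amin=10): print(q[:3])
for d in(0,.012):
  print(proj("scene",np.array([.396,-.344,.097+d])))
E
```

```text
t 23.55 tcp [ 0.3698 -0.1734  0.0587] yaw 98.6 tilt 0.18 F [-5.9  1.8 27.4]
tool shift mm [-4.6 -0.   0.7] turn -0.1
(np.int32(21), array([407.5, 239.5]), array([404, 237,   8,   5], dtype=int32))
(np.int32(57), array([492. , 254.2]), array([487, 249,  12,  10], dtype=int32))
[404.55902046 241.88148629]
[405.11083446 238.84790551]
```

```bash
python3 -c "
from workcell import *
print(sign_off())"
```

```text
the job is handed in; nothing more can be done
None
```

I handed the job in at about 24 s with the guard closed, the jack under the lift stud and its handle held on its stop at about 27 N; the stud disc rose about 12 mm, no verdict came back, the final foot clearance and stud-to-cup fit were not measured directly, and I viewed 11 pictures, one over the limit of 10.

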